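# Set out four blues from pale to dark

## Robot

A 6-joint arm with a two-finger parallel gripper is mounted at the origin on a cart in front of the work surface, level with it; the furniture and walls round the work are solid. World frame = base frame: x ahead of the robot, y to its left, z up, the work surface at z = 0. Lengths are in mm, angles in rad, forces in N, time in s.
With the tool pointing down it reaches from about 275 to 750 mm from the base axis. Payload 10.2 kg.
Tool frame: the origin (TCP) lies on the front face of the gripper's body, between the roots of the fingers; the fingertips stand 73 mm ahead of it and the grasp point (between the pads) lies 54 mm ahead of it; z points along the fingers, y is the line along which they close (so a half turn about z gives the same grasp; the last joint's range is limited). The gripper opens to 85 mm and grips with 20 to 120 N. Pads are 22 mm wide; open, the fingers measure 114 mm over their backs; the gripper's body (76 mm by 85 mm) begins 54 mm behind the grasp point. The pads swing forward as they close: fully open they stand 13 mm farther back than shut.
Start: joints at [-1.441, 0.313, 1.498, -0, 1.331, -0.223], TCP at [181.389, -492.676, 303.894] pointing down, gripper open.
Joint ranges: [-2.94, 2.94], [-0.97, 2.17], [0.19, 2.56], [-1.23, 4.37], [0.02, 3.11], [-2.88, 2.88]. Speed limits (rad/s): [2.39, 2.39, 3.01, 3.14, 3.14, 3.14].

## Interface

Orientations are given as a unit quaternion [w, x, y, z].
In Python, from rig import * gives the robot as it stands.
- The arm moves only by the tool step_arm, never from a script. Its argument "plan" is a list of rows, each an object with "offset": the shift along the tool's x, y, z in cm, a list of three; "rot": the turn, a rotation vector about the tool's x, y, z in degrees, a list of three; "gripper": the finger opening in cm, from 0 to 8.54. In form: [{"offset": [x, y, z], "rot": [wx, wy, wz], "gripper": gripper}, ...]. A call has 1 to 12 rows; each row is the pose to reach, as a shift and turn from the pose commanded when the call began, along the tool's axes at that moment; what a row does not reach only later rows make up. A row lasts 1/10 s, in which the tool goes at most 50 mm and 8.59 degrees, less where a joint would pass 70% of its speed; a pose out of reach is approached as far as the arm can. A call with a gripper value outside its range is refused whole. The fingers move at their own pace and stop on an object; "squeeze" is the grip in N (left out, the last holds). Time passes only in rows, so rows that repeat a pose let the fingers close. It gives the time, the measured TCP pose, the force, the opening and the grip force at its end, in the units of the state.
- sense(): the state, without advancing time (a new reading comes with each control period).
- capture(name): name is "scene" or "top" or "wrist"; returns a dict with "color" (400x640x3 uint8, red, green, blue), "depth" (400x640 float32, mm along the optical axis (not along the pixel's ray), 0 where there is no reading), "vertical_fov" (degrees; the focal length in pixels is half the picture's height over the tangent of half this angle, whatever the lens; pixels are square), "cx", "cy" (the principal point, pixels), "rvec" (rotation vector, rad) and "tvec" (3), from world to camera coordinates, as OpenCV has them; the wrist camera has in their place "mount" (4x4, takes a point from camera to tool coordinates, whose origin is the TCP and whose axes are the flange's). Camera axes: x right, y down, z forward; pixel columns grow to the right and rows downward; lengths in mm; the calibration is good to about 2 mm. A picture is of the moment at which its call begins: read the wrist's pose just before it.
- finish_job(): hands the job in; it is judged then, once.
The state is a dict: "time_s": time; "joints": joint angles; "dq": joint speeds; "tau": joint torques, N m; "eef_pos": TCP position; "ee_rot": TCP orientation; "force": force on the tool from outside, world axes, zero at the start; "wrist_torque": the same for the moment, N m; "grip_width": opening from 0.0 (shut) to 1.0 (fully open); "grip_force": force on a finger pad.
Only numpy, scipy, OpenCV 4.12 (cv2) and the standard library are available. Lean on these libraries where they do the work, as an engineer would, in place of code of your own. Each camera call takes 0.05 s, during which the arm holds its last target. There are 200 camera calls.

## Task

I have mixed four blues for the graded drawer fronts. Stand the jars on the four cork pads of the board, one centred on each pad, in order of the shade of their lids: the palest next to the white swatch, then darker step by step to the darkest next to the navy swatch. Set each jar down gently and upright, without dropping or tipping any, and let go.

Things in the scene. Friction and masses are not known exactly. Their poses are not given: they have to be found in the camera images.
- jar_pale: Loose round white jar, ribbed lid of very pale blue (the palest). 62 mm diameter, 69 mm tall (body to 52 mm, above it the lid, 62 mm over its ribs), about 0.17 kg; the four jars differ only in lid shade. Origin: centre of the underside, z up its axis. Starts upright on the table; grip round the body from any side.
- jar_sky: Loose round white jar, ribbed lid of light sky blue (second palest). 62 mm diameter, 69 mm tall (body to 52 mm, above it the lid, 62 mm over its ribs), about 0.17 kg; the four jars differ only in lid shade. Origin: centre of the underside, z up its axis. Starts upright on the table; grip round the body from any side.
- jar_mid: Loose round white jar, ribbed lid of strong mid blue (second darkest). 62 mm diameter, 69 mm tall (body to 52 mm, above it the lid, 62 mm over its ribs), about 0.17 kg; the four jars differ only in lid shade. Origin: centre of the underside, z up its axis. Starts upright on the table; grip round the body from any side.
- jar_navy: Loose round white jar, ribbed lid of navy, nearly black (the darkest). 62 mm diameter, 69 mm tall (body to 52 mm, above it the lid, 62 mm over its ribs), about 0.17 kg; the four jars differ only in lid shade. Origin: centre of the underside, z up its axis. Starts upright on the table; grip round the body from any side.
- pad_1: Round cork pad, 68 mm diameter, 4 mm thick, fixed, at the left (+y) end of the row. Origin: centre of its underside; its top is 16 mm above the table. The four pads are 85 mm apart on the centre line of a fixed plywood board (80 x 490 x 12 mm) flat on the table. Axes: x across the board, away from the robot; y along the row to the left; z up.
- pad_2: Round cork pad, 68 mm diameter, 4 mm thick, fixed, second from the left. Origin: centre of its underside; its top is 16 mm above the table. The four pads are 85 mm apart on the centre line of a fixed plywood board (80 x 490 x 12 mm) flat on the table. Axes: x across the board, away from the robot; y along the row to the left; z up.
- pad_3: Round cork pad, 68 mm diameter, 4 mm thick, fixed, second from the right. Origin: centre of its underside; its top is 16 mm above the table. The four pads are 85 mm apart on the centre line of a fixed plywood board (80 x 490 x 12 mm) flat on the table. Axes: x across the board, away from the robot; y along the row to the left; z up.
- pad_4: Round cork pad, 68 mm diameter, 4 mm thick, fixed, at the right (-y) end of the row. Origin: centre of its underside; its top is 16 mm above the table. The four pads are 85 mm apart on the centre line of a fixed plywood board (80 x 490 x 12 mm) flat on the table. Axes: x across the board, away from the robot; y along the row to the left; z up.
- white_swatch: White square colour swatch, 52 x 52 x 3 mm, fixed flat on the board 72.5 mm beyond the last pad, at one end of the row (left or right, it changes). It marks the pale end. Origin: centre of its underside, 12 mm above the table.
- navy_swatch: Navy (almost black) square colour swatch, 52 x 52 x 3 mm, fixed flat on the board 72.5 mm beyond the last pad, at the other end of the row. It marks the dark end. Origin: centre of its underside, 12 mm above the table.

How it is judged (in metres and radians):
At the end, for the whole second after the job is handed in: All four jars stand on the four pads, one on each, in order from palest beside the white swatch to darkest beside the navy swatch; each jar's axis is within 12 mm of its pad's centre, it rests on the pad (not above or beside it), is within 0.1 rad of upright, at rest and released (((horizontal distance between white_swatch and pad_1 below 0.12 m and horizontal distance between jar_pale and pad_1 below 0.012 m and z of jar_pale in the frame of pad_1 between 0 and 0.01 m and horizontal distance between jar_sky and pad_2 below 0.012 m and z of jar_sky in the frame of pad_2 between 0 and 0.01 m and horizontal distance between jar_mid and pad_3 below 0.012 m and z of jar_mid in the frame of pad_3 between 0 and 0.01 m and horizontal distance between jar_navy and pad_4 below 0.012 m and z of jar_navy in the frame of pad_4 between 0 and 0.01 m) or (horizontal distance between white_swatch and pad_4 below 0.12 m and horizontal distance between jar_pale and pad_4 below 0.012 m and z of jar_pale in the frame of pad_4 between 0 and 0.01 m and horizontal distance between jar_sky and pad_3 below 0.012 m and z of jar_sky in the frame of pad_3 between 0 and 0.01 m and horizontal distance between jar_mid and pad_2 below 0.012 m and z of jar_mid in the frame of pad_2 between 0 and 0.01 m and horizontal distance between jar_navy and pad_1 below 0.012 m and z of jar_navy in the frame of pad_1 between 0 and 0.01 m)) and angle between each of jar_pale, jar_sky, jar_mid, jar_navy's own z axis and vertical below 0.1 rad and linear speed of each of jar_pale, jar_sky, jar_mid, jar_navy below 0.02 m/s and contact force between the fingers and jar_pale below 0.1 N and contact force between the fingers and jar_sky below 0.1 N and contact force between the fingers and jar_mid below 0.1 N and contact force between the fingers and jar_navy below 0.1 N); the robot touches nothing.
It fails at once if a jar is tipped over (angle between any of jar_pale, jar_sky, jar_mid, jar_navy's own z axis and vertical above 0.6 rad).
It fails at once if a jar is dropped (moves faster than 0.5 m/s while no finger holds it) ((linear speed of jar_pale above 0.5 m/s and contact force between the fingers and jar_pale below 0.05 N) or (linear speed of jar_sky above 0.5 m/s and contact force between the fingers and jar_sky below 0.05 N) or (linear speed of jar_mid above 0.5 m/s and contact force between the fingers and jar_mid below 0.05 N) or (linear speed of jar_navy above 0.5 m/s and contact force between the fingers and jar_navy below 0.05 N)).
It also fails if it takes over 106 s, if anything falls off the work surface, if the arm or the gripper's body presses on something with over 40 N, if the wrist force passes 120 N, or if a joint passes its speed limit or range.

## Working session

There is one attempt and no reset: what is moved stays moved. The work goes in short steps, Python scripts to look and compute and a tool call to move; the robot and the scene stay as the last step left them, time stands still between calls to the robot, and variables do not carry over. Pictures are saved under pics/ and viewed, at most 14 in all, crops included, and the job is handed in when it is done.

Besides the shell and the picture viewer there is one more tool, called as name([rows], argument=value, ...), one row to a line, values as JSON. step_arm: Moves the arm, as the interface text tells. Its arguments: {"type":"object","properties":{"plan":{"type":"array"},"squeeze":{"type":"number"}},"required":["plan"]}

```bash
mkdir -p pics
cat > h.py <<'E'
from rig import *
import numpy as np, cv2
def world(c):
    h,w=c["depth"].shape; f=h/2/np.tan(np.radians(c["vertical_fov"])/2)
    v,u=np.mgrid[:h,:w]; d=c["depth"]
    P=np.stack([(u-c["cx"])/f*d,(v-c["cy"])/f*d,d],-1)
    R=cv2.Rodrigues(np.array(c["rvec"],float))[0]; t=np.array(c["tvec"],float).ravel()
    W=(P-t)@R; W[d==0]=np.nan
    return W
def save(c,n): cv2.imwrite(f"pics/{n}.png",c["color"][:,:,::-1])
E
python3 - <<'E'
from h import *
s=sense(); print(s)
for n in("top","scene"):
    c=capture(n); save(c,n+"0"); W=world(c); np.save(n+"W.npy",W); np.save(n+"C.npy",c["color"])
    print(n,c["rvec"],c["tvec"],c["vertical_fov"],np.nanmin(W,(0,1)),np.nanmax(W,(0,1)))
    m=(W[...,2]>60)&(W[...,2]<78)
    k,l,st,ce=cv2.connectedComponentsWithStats(m.astype(np.uint8))
    for i in range(1,k):
        if st[i,4]>80:
            p=W[l==i]; (x,y),r=cv2.minEnclosingCircle(p[:,:2].astype(np.float32))
            print(st[i],ce[i].round(),np.round([x,y,r],1),p.mean(0).round(1),np.median(c["color"][l==i],0))
E
```

```text
{'time_s': 0.0, 'joints': array([-1.44136014e+00,  3.13455194e-01,  1.49845529e+00, -3.37944486e-05,
        1.33098270e+00, -2.23394357e-01]), 'dq': array([ 0.00119286, -0.00104159,  0.00060044,  0.0023204 ,  0.00016705,
        0.00236408]), 'tau': array([-2.39825873e-03, -4.12278879e+01, -2.59746820e+01, -3.24565435e-04,
        4.09317494e-03, -8.48605794e-06]), 'eef_pos': array([ 181.3798363 , -492.49292968,  303.32549994]), 'ee_rot': array([-6.50317306e-04,  9.84478227e-01,  1.75505545e-01,  1.41446293e-05]), 'force': array([ 0.37162368, -0.25297305,  0.31564309]), 'wrist_torque': array([-0.00692372, -0.00579253,  0.01842363]), 'grip_force': 0.0, 'grip_width': 1.0024705401743816}
top [ 2.18009306 -2.20539886  0.09178262] [   5.98329761  550.2824591  1108.03727599] 53.960010855677794 [ -368.6675306  -1667.5067534   -801.99088007] [1617.8366291  1526.97578533  681.04984529]
[ 74   0  52  71 356] [111.  47.] [1014.7  623.2  116. ] [976.3 579.8  69.1] [ 97.5 115.   98.5]
[428  16  27  20  99] [438.  30.] [1041.4 -350.2   38.7] [1022.7 -338.    69.2] [132. 132. 135.]
[298  31  53  4
[... 2034 characters left out ...]
574.5  428.4   28.5] [1562.   432.3   69. ] [176. 178. 176.]
[374 142  16   9 123] [382. 146.] [ 514.4 -389.5   32.2] [ 514.1 -385.8   67.4] [ 81.  98. 113.]
[309 162  18  11 158] [317. 167.] [ 624.7 -121.2   32.9] [ 623.8 -117.3   67.3] [ 70. 103. 164.]
[131 171  56  30 345] [158. 185.] [961.4 288.8  96. ] [970.1 288.5  68.9] [149.  74.  63.]
[259 187  20  13 202] [268. 193.] [662.2  98.7  32.6] [659.1 102.5  67.3] [42. 37. 39.]
[  0 230  91  53 583] [ 43. 257.] [939.4 662.9 115.6] [935.7 672.9  69.2] [106. 126. 126.]
[221 243  23  19 330] [232. 252.] [561.2 360.1  31.9] [558.4 362.4  67.8] [ 54.  65. 127.]
[456 256  60  33 350] [481. 279.] [-7.9  8.8 73.8] [-11.   53.8  68.5] [95. 89. 81.]
```

View pics/top0.png

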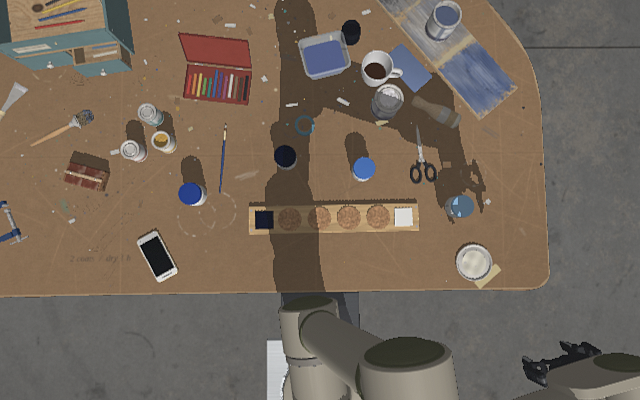

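View pics/scene0.png

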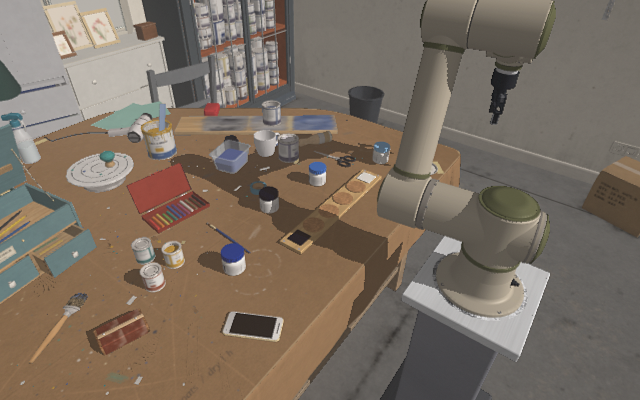

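The top view shows the navy swatch at (264,219), the left end of the row, and the white one at (403,217), so the pale jar goes on pad_4 and the navy jar on pad_1. The lids are navy (285,156), sky (364,168), mid (190,193) and, in shade, apparently pale (462,206). I'll locate the pads next and look at the lids up close.

Run:
```python
from h import *
for n in("top","scene"):
    W=np.load(n+"W.npy");C=np.load(n+"C.npy")
    m=(W[...,2]>5)&(W[...,2]<22)&(W[...,0]>330)&(W[...,0]<600)&(abs(W[...,1])<330)
    k,l,st,ce=cv2.connectedComponentsWithStats(m.astype(np.uint8))
    i=1+np.argmax(st[1:,4]); p=W[l==i]; print(n,st[i],p.mean(0).round(1))
    r=cv2.minAreaRect(p[:,:2].astype(np.float32)); print(r)
    m2=(l==i)&(W[...,2]>14.2); k,l2,st,ce=cv2.connectedComponentsWithStats(m2.astype(np.uint8))
    for j in range(1,k):
        if st[j,4]>60:
            q=W[l2==j];(x,y),rr=cv2.minEnclosingCircle(q[:,:2].astype(np.float32)); print(np.round([x,y,rr],1),q.mean(0).round(1),st[j,4],np.median(C[l2==j],0))
    sw=(l==i)&(C.min(-1)>200); print('white',W[sw].mean(0).round(1),sw.sum())
    sw=(l==i)&(C.max(-1)<60)&(W[...,1]>0); print('navy',np.median(W[sw],0).round(1),sw.sum())
C=np.load("topC.npy")
f=lambda a:cv2.resize(a,None,fx=4,fy=4,interpolation=cv2.INTER_NEAREST)
t=np.hstack([f(C[v-20:v+20,u-22:u+22]) for u,v in((285,156),(190,193),(364,168),(462,206))])
b=cv2.resize(C[190:245,235:435],(704,194))
cv2.imwrite("pics/crop.png",np.vstack([t,b])[:,:,::-1])
```

```text
top [ 249  202  171   33 4698] [491.8 -37.5  14. ]
((492.4272766113281, -39.32771301269531), (82.92012023925781, 491.15924072265625), 0.9580341577529907)
[492.4 -79.1  41.3] [492.4 -80.7  16.6] 389 [159. 123.  92.]
[ 496.  -162.8   38. ] [ 494.8 -165.1   16.8] 382 [158. 122.  91.]
[ 496.8 -238.8   36. ] [ 496.2 -237.5   16.2] 237 [217. 216. 212.]
[489.8  90.6  40. ] [491.1  89.2  16.6] 369 [94. 74. 57.]
[490.9   6.3  39.5] [491.8   4.7  16.7] 366 [151.  116.5  87. ]
[484.  166.4  39.8] [488.5 160.8  16.1] 242 [25. 28. 43.]
white [ 493.7 -237.9   15.3] 292
navy [491.  161.7  14.8] 320
scene [ 280  169  102   85 2364] [484.6  -3.2  13.4]
((487.4374084472656, -37.29878234863281), (85.5914306640625, 493.30279541015625), 0.050407834351062775)
[ 491.9 -239.2   37. ] [ 490.9 -235.3   15.8] 71 [210. 204. 195.]
[ 488.9 -163.4   37.7] [ 489.7 -163.3   16.5] 143 [159. 118.  85.]
[493.8 -79.5  38.6] [488.7 -77.9  16.3] 165 [158. 118.  84.]
[488.2   4.8  36.3] [487.3   6.3  16.2] 183 [153. 114.  81.]
[486.6  88.6  37.5] [487.   92.   16.3] 214 [96. 74. 55.]
[489.2 162.9  34.2] [486.6 163.8  15.6] 131 [44. 37. 41.]
white [ 482.3 -238.8   14.7] 10
navy [487.1 162.4  14.7] 192
```

View pics/crop.png

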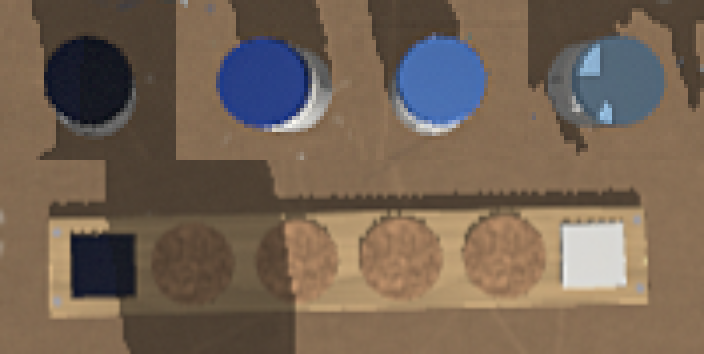

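The crop confirms the lid order from left to right: navy, mid, sky, and then pale in shade, which shows pale-blue sunlit patches. I'll start with the pale jar: turn the tool so the fingers close along world x, then hover over it.

step_arm([
  {"offset": [35.1,2.1,0],"rot": [0,0,-69.8],"gripper": 8.5},
  {"offset": [35.1,2.1,0],"rot": [0,0,-69.8],"gripper": 8.5},
  {"offset": [35.1,2.1,0],"rot": [0,0,-69.8],"gripper": 8.5},
  {"offset": [35.1,2.1,0],"rot": [0,0,-69.8],"gripper": 8.5},
  {"offset": [35.1,2.1,0],"rot": [0,0,-69.8],"gripper": 8.5},
  {"offset": [35.1,2.1,0],"rot": [0,0,-69.8],"gripper": 8.5},
  {"offset": [35.1,2.1,0],"rot": [0,0,-69.8],"gripper": 8.5},
  {"offset": [35.1,2.1,0],"rot": [0,0,-69.8],"gripper": 8.5},
  {"offset": [35.1,2.1,0],"rot": [0,0,-69.8],"gripper": 8.5},
  {"offset": [35.1,2.1,0],"rot": [0,0,-69.8],"gripper": 8.5},
  {"offset": [35.1,2.1,0],"rot": [0,0,-69.8],"gripper": 8.5},
  {"offset": [35.1,2.1,0],"rot": [0,0,-69.8],"gripper": 8.5},
], squeeze=40)

```text
time_s: 1.3
eef_pos: [517.3, -391.7, 304.2]
ee_rot: [0.0, 0.708, 0.706, -0.0]
force: [-0.3, 0.1, 0.0]
grip_width: 0.998
grip_force: 0.0
```

```bash
cat >> h.py <<'E'
from scipy.spatial.transform import Rotation as Ro
def wristW():
    s=sense(); c=capture("wrist"); h,w=c["depth"].shape; f=h/2/np.tan(np.radians(c["vertical_fov"])/2)
    v,u=np.mgrid[:h,:w]; d=c["depth"]
    P=np.stack([(u-c["cx"])/f*d,(v-c["cy"])/f*d,d],-1); M=np.array(c["mount"])
    q=s["ee_rot"]; R=Ro.from_quat([q[1],q[2],q[3],q[0]]).as_matrix()
    W=(P@M[:3,:3].T+M[:3,3])@R.T+s["eef_pos"]; W[d==0]=np.nan
    return s,c,W
def jars(c,W,lo=60,hi=78):
    m=(W[...,2]>lo)&(W[...,2]<hi); k,l,st,ce=cv2.connectedComponentsWithStats(m.astype(np.uint8))
    for i in range(1,k):
        if st[i,4]>300:
            p=W[l==i]; (x,y),r=cv2.minEnclosingCircle(p[:,:2].astype(np.float32))
            print(st[i],np.round([x,y,r],1),p.mean(0).round(1),np.median(c["color"][l==i],0))
E
python3 - <<'E'
from h import *
s,c,W=wristW(); save(c,"w0"); print(s["eef_pos"]); jars(c,W)
E
```

```text
[ 517.27929172 -391.65210063  304.17155501]
[606   0  34  21 481] [ 805.4 -222.5   20.3] [ 799.6 -224.    67.9] [211. 212. 208.]
[ 298  157   55   54 2253] [ 521.4 -392.8   31.3] [ 521.1 -391.2   68.1] [151. 209. 237.]
```

View pics/w0.png

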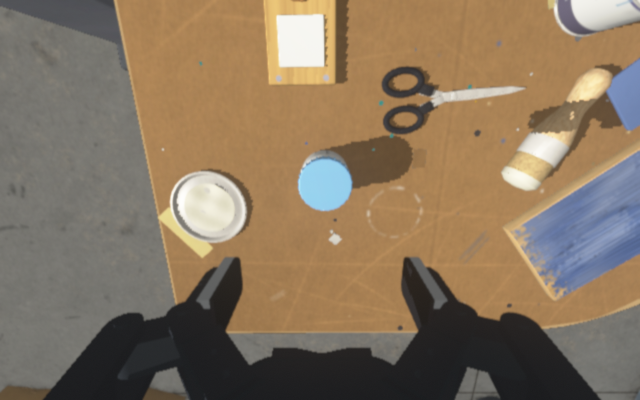

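The wrist view shows the sunlit pale lid at (325,183), and it agrees with the top camera: (521,-392). Descending to grip.

step_arm([
  {"offset": [0,0.4,4],"rot": [0,0,0],"gripper": 8.5},
  {"offset": [0,0.4,8],"rot": [0,0,0],"gripper": 8.5},
  {"offset": [0,0.4,12],"rot": [0,0,0],"gripper": 8.5},
  {"offset": [0,0.4,16],"rot": [0,0,0],"gripper": 8.5},
  {"offset": [0,0.4,19],"rot": [0,0,0],"gripper": 8.5},
  {"offset": [0,0.4,21],"rot": [0,0,0],"gripper": 8.5},
  {"offset": [0,0.4,21.9],"rot": [0,0,0],"gripper": 8.5},
  {"offset": [0,0.4,21.9],"rot": [0,0,0],"gripper": 7.0},
  {"offset": [0,0.4,21.9],"rot": [0,0,0],"gripper": 6.5},
  {"offset": [0,0.4,21.9],"rot": [0,0,0],"gripper": 5.5},
  {"offset": [0,0.4,21.9],"rot": [0,0,0],"gripper": 5.5},
  {"offset": [0,0.4,21.9],"rot": [0,0,0],"gripper": 5.5},
])

```text
time_s: 2.55
eef_pos: [522.6, -391.8, 86.9]
ee_rot: [0.002, 0.707, 0.707, -0.0]
force: [0.4, 0.7, 6.2]
grip_width: 0.692
grip_force: 43.9
```

step_arm([
  {"offset": [0,0,-1.5],"rot": [0,0,0],"gripper": 5.5},
  {"offset": [0,0,-4],"rot": [0,0,0],"gripper": 5.5},
  {"offset": [0,0,-8],"rot": [0,0,0],"gripper": 5.5},
  {"offset": [2,-0.3,-11],"rot": [0,0,0],"gripper": 5.5},
  {"offset": [6,-0.7,-11],"rot": [0,0,0],"gripper": 5.5},
  {"offset": [10,-1.2,-11],"rot": [0,0,0],"gripper": 5.5},
  {"offset": [14,-1.8,-11],"rot": [0,0,0],"gripper": 5.5},
  {"offset": [18,-2.4,-11],"rot": [0,0,0],"gripper": 5.5},
  {"offset": [21,-2.8,-10],"rot": [0,0,0],"gripper": 5.5},
  {"offset": [22.6,-2.8,-8],"rot": [0,0,0],"gripper": 5.5},
  {"offset": [22.6,-2.8,-6],"rot": [0,0,0],"gripper": 5.5},
  {"offset": [22.6,-2.8,-6],"rot": [0,0,0],"gripper": 5.5},
])

```text
time_s: 3.75
eef_pos: [493.2, -164.2, 143.9]
ee_rot: [-0.002, 0.707, 0.707, -0.0]
force: [0.1, -0.1, -1.3]
grip_width: 0.692
grip_force: 44.0
```

Run:
```python
from h import *
s,c,W=wristW(); save(c,"w1"); print(s["eef_pos"],s["force"])
m=(W[...,2]>14.2)&(W[...,2]<22); k,l,st,ce=cv2.connectedComponentsWithStats(m.astype(np.uint8))
for i in range(1,k):
    if st[i,4]>300:
        p=W[l==i]; (x,y),r=cv2.minEnclosingCircle(p[:,:2].astype(np.float32)); print(st[i],np.round([x,y,r],1),p.mean(0).round(1))
```

```text
[ 493.21110743 -164.21762233  143.94511475] [ 0.07291224 -0.06675991 -1.29529944]
[284   0  74  17 811] [492.1 -21.4  21.9] [491.8 -24.8  15.5]
[ 271   48  102  108 8231] [492.7 -80.9  33.9] [492.7 -79.6  15.6]
[470 121  61  82 500] [ 621.  -119.5   29.8] [ 605.4 -113.5   18.2]
[ 279  180   88   46 1792] [ 493.7 -164.5   33.3] [ 494.6 -145.7   15.6]
```

View pics/w1.png

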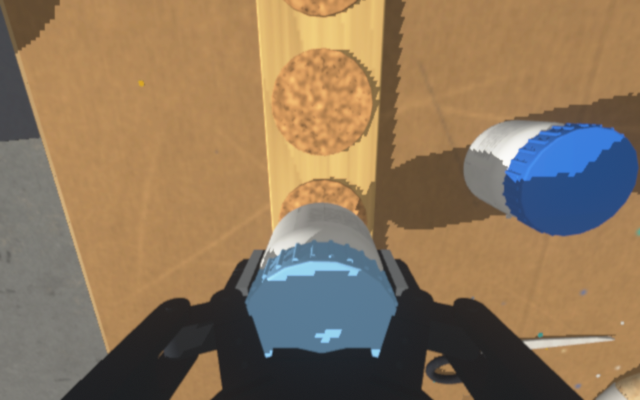

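The jar is held upright over pad 4, and pad 3 is visible at (323,101), which puts pad 4 at about (493.5,-165.5). Lowering gently.

step_arm([
  {"offset": [-0.1,0,1.5],"rot": [0,0,0],"gripper": 5.5},
  {"offset": [-0.1,0,2.8],"rot": [0,0,0],"gripper": 5.5},
  {"offset": [-0.1,0,3.4],"rot": [0,0,0],"gripper": 5.5},
  {"offset": [-0.1,0,3.7],"rot": [0,0,0],"gripper": 5.5},
  {"offset": [-0.1,0,3.9],"rot": [0,0,0],"gripper": 5.5},
  {"offset": [-0.1,0,4.0],"rot": [0,0,0],"gripper": 5.5},
  {"offset": [-0.1,0,4.1],"rot": [0,0,0],"gripper": 5.5},
  {"offset": [-0.1,0,4.1],"rot": [0,0,0],"gripper": 5.5},
])

```text
time_s: 4.6
eef_pos: [494.0, -166.1, 104.0]
ee_rot: [0.0, 0.707, 0.707, 0.0]
force: [-0.9, -0.4, -1.7]
grip_width: 0.689
grip_force: 44.0
```

step_arm([
  {"offset": [0,0,0.1],"rot": [0,0,0],"gripper": 5.5},
  {"offset": [0,0,0.1],"rot": [0,0,0],"gripper": 5.5},
  {"offset": [0,0,0.15],"rot": [0,0,0],"gripper": 5.5},
  {"offset": [0,0,0.15],"rot": [0,0,0],"gripper": 5.5},
])

```text
time_s: 5.0
eef_pos: [494.0, -166.1, 102.9]
ee_rot: [0.0, 0.707, 0.707, 0.0]
force: [-2.6, 1.5, 5.0]
grip_width: 0.693
grip_force: 44.7
```

step_arm([
  {"offset": [0,0,0],"rot": [0,0,0],"gripper": 6.2},
  {"offset": [0,0,0],"rot": [0,0,0],"gripper": 7},
  {"offset": [0,0,0],"rot": [0,0,0],"gripper": 8.5},
  {"offset": [0,0,0],"rot": [0,0,0],"gripper": 8.5},
  {"offset": [0,0,-2],"rot": [0,0,0],"gripper": 8.5},
  {"offset": [0,0,-6],"rot": [0,0,0],"gripper": 8.5},
  {"offset": [0,0,-10],"rot": [0,0,0],"gripper": 8.5},
  {"offset": [0,2,-14],"rot": [0,0,0],"gripper": 8.5},
  {"offset": [2,6,-15],"rot": [0,0,0],"gripper": 8.5},
  {"offset": [4.4,10,-15],"rot": [0,0,0],"gripper": 8.5},
  {"offset": [4.4,13.5,-15],"rot": [0,0,0],"gripper": 8.5},
  {"offset": [4.4,13.5,-15],"rot": [0,0,0],"gripper": 8.5},
])

```text
time_s: 6.2
eef_pos: [631.4, -121.1, 251.0]
ee_rot: [-0.0, 0.706, 0.708, 0.0]
force: [-0.1, -0.1, -0.1]
grip_width: 0.996
grip_force: 0.0
```

Run:
```python
from h import *
s,c,W=wristW(); print(s["eef_pos"]); jars(c,W)
c=capture("top"); jars(c,world(c),78,93)
```

```text
[ 631.36648123 -121.1438093   251.01096809]
[633  89   7  77 319] [912.  -56.4  34.5] [911.5 -63.4  65. ] [179. 186. 210.]
[ 288  166   65   64 3160] [ 630.  -122.2   31.4] [ 630.1 -120.1   68. ] [ 65. 126. 219.]
[ 557  196   79  101 1712] [ 910.4 -177.    58.3] [ 886.5 -160.2   68.6] [215.  213.  209.5]
[164 213  52  50 497] [ 502.  -160.8   29.5] [ 511.9 -150.4   69.4] [ 95. 117. 132.]
[463 227  71  63 928] [ 813.5 -186.4   38.4] [ 795.4 -170.2   69.3] [182. 179. 176.]
[580 236  60  47 902] [ 925.9 -180.7   33.9] [ 935.2 -193.7   68.3] [181.5 180.  176.5]
[625 366  15  34 343] [1018.4 -359.2   24.9] [1012.  -357.6   66.2] [204. 202. 198.]
[   5    0  100   42 2124] [1061.8  725.1  141.6] [1049.5  736.5   90.9] [153. 129. 100.]
[436   3  24  23 339] [1059.7 -361.4   34.1] [1060.8 -362.6   81.5] [ 79.  87. 109.]
[180  38  69  12 303] [970.9 289.2  94.9] [978.4 289.8  85.8] [131.  65.  57.]
[374  84  30  30 659] [ 819.8 -190.9   41.2] [ 819.8 -191.2   84.7] [178. 174. 172.]
```

step_arm([
  {"offset": [-0.1,-0.1,3],"rot": [0,0,0],"gripper": 8.5},
  {"offset": [-0.1,-0.1,7],"rot": [0,0,0],"gripper": 8.5},
  {"offset": [-0.1,-0.1,11],"rot": [0,0,0],"gripper": 8.5},
  {"offset": [-0.1,-0.1,14],"rot": [0,0,0],"gripper": 8.5},
  {"offset": [-0.1,-0.1,16],"rot": [0,0,0],"gripper": 8.5},
  {"offset": [-0.1,-0.1,16.5],"rot": [0,0,0],"gripper": 8.5},
  {"offset": [-0.1,-0.1,16.5],"rot": [0,0,0],"gripper": 7.5},
  {"offset": [-0.1,-0.1,16.5],"rot": [0,0,0],"gripper": 6.5},
  {"offset": [-0.1,-0.1,16.5],"rot": [0,0,0],"gripper": 5.5},
  {"offset": [-0.1,-0.1,16.5],"rot": [0,0,0],"gripper": 5.5},
  {"offset": [-0.1,-0.1,16.5],"rot": [0,0,0],"gripper": 5.5},
  {"offset": [-0.1,-0.1,16.5],"rot": [0,0,0],"gripper": 5.5},
])

```text
time_s: 7.5
eef_pos: [628.7, -123.5, 89.7]
ee_rot: [0.002, 0.707, 0.707, 0.001]
force: [-0.3, 0.0, 6.2]
grip_width: 0.691
grip_force: 43.5
```

step_arm([
  {"offset": [0,0,-1.5],"rot": [0,0,0],"gripper": 5.5},
  {"offset": [0,0,-4],"rot": [0,0,0],"gripper": 5.5},
  {"offset": [0,0,-8],"rot": [0,0,0],"gripper": 5.5},
  {"offset": [0,-1,-11],"rot": [0,0,0],"gripper": 5.5},
  {"offset": [1,-4,-11],"rot": [0,0,0],"gripper": 5.5},
  {"offset": [2,-8,-11],"rot": [0,0,0],"gripper": 5.5},
  {"offset": [3.5,-11.5,-11],"rot": [0,0,0],"gripper": 5.5},
  {"offset": [4.2,-13.6,-9],"rot": [0,0,0],"gripper": 5.5},
  {"offset": [4.2,-13.6,-6],"rot": [0,0,0],"gripper": 5.5},
  {"offset": [4.2,-13.6,-4],"rot": [0,0,0],"gripper": 5.5},
  {"offset": [4.2,-13.6,-3],"rot": [0,0,0],"gripper": 5.5},
  {"offset": [4.2,-13.6,-3],"rot": [0,0,0],"gripper": 5.5},
])

```text
time_s: 8.7
eef_pos: [491.8, -81.1, 117.3]
ee_rot: [-0.0, 0.707, 0.707, -0.0]
force: [0.3, 0.4, -2.0]
grip_width: 0.693
grip_force: 43.8
```

step_arm([
  {"offset": [0,0.1,0.5],"rot": [0,0,0],"gripper": 5.5},
  {"offset": [0,0.1,0.8],"rot": [0,0,0],"gripper": 5.5},
  {"offset": [0,0.1,1.0],"rot": [0,0,0],"gripper": 5.5},
  {"offset": [0,0.1,1.1],"rot": [0,0,0],"gripper": 5.5},
  {"offset": [0,0.1,1.2],"rot": [0,0,0],"gripper": 5.5},
  {"offset": [0,0.1,1.2],"rot": [0,0,0],"gripper": 5.5},
])

```text
time_s: 9.3
eef_pos: [493.0, -81.1, 105.7]
ee_rot: [0.0, 0.707, 0.707, 0.0]
force: [-1.1, 0.1, 1.2]
grip_width: 0.692
grip_force: 44.3
```

step_arm([
  {"offset": [0,0,0.05],"rot": [0,0,0],"gripper": 5.5},
  {"offset": [0,0,0.05],"rot": [0,0,0],"gripper": 6.2},
  {"offset": [0,0,0.05],"rot": [0,0,0],"gripper": 7},
  {"offset": [0,0,0.05],"rot": [0,0,0],"gripper": 8.5},
  {"offset": [0,0,0.05],"rot": [0,0,0],"gripper": 8.5},
  {"offset": [0,0,-2],"rot": [0,0,0],"gripper": 8.5},
  {"offset": [0,0,-6],"rot": [0,0,0],"gripper": 8.5},
  {"offset": [0,0,-10],"rot": [0,0,0],"gripper": 8.5},
  {"offset": [2,2,-14],"rot": [0,0,0],"gripper": 8.5},
  {"offset": [5,5,-14.5],"rot": [0,0,0],"gripper": 8.5},
  {"offset": [8,8,-14.5],"rot": [0,0,0],"gripper": 8.5},
  {"offset": [10.5,10.5,-14.5],"rot": [0,0,0],"gripper": 8.5},
])

```text
time_s: 10.5
eef_pos: [599.0, 25.5, 250.7]
ee_rot: [0.0, 0.707, 0.707, 0.0]
force: [0.4, -0.9, 0.2]
grip_width: 0.995
grip_force: 0.0
```

step_arm([
  {"offset": [3,3,0],"rot": [0,0,0],"gripper": 8.5},
  {"offset": [6,6,0],"rot": [0,0,0],"gripper": 8.5},
  {"offset": [7.4,6.7,0],"rot": [0,0,0],"gripper": 8.5},
  {"offset": [7.4,6.7,0],"rot": [0,0,0],"gripper": 8.5},
  {"offset": [7.4,6.7,0],"rot": [0,0,0],"gripper": 8.5},
])

```text
time_s: 11.0
eef_pos: [664.6, 97.5, 250.1]
ee_rot: [-0.0, 0.707, 0.707, -0.0]
force: [0.4, -0.3, 0.2]
grip_width: 0.996
grip_force: 0.0
```

Run:
```python
from h import *
s,c,W=wristW(); print(s["eef_pos"]); jars(c,W)
```

```text
[664.56278823  97.51974057 250.07248482]
[ 290  165   66   64 3187] [665.5  97.6  31.3] [665.7  99.3  68.1] [36. 32. 47.]
[ 538  236  102   96 1052] [9.466e+02 4.000e-01 6.680e+01] [919.4  20.4  65.5] [175. 187. 218.]
[555 275  85  77 986] [971.1 -37.8  57.5] [989.5 -62.6  63.6] [137. 140. 142.]
```

step_arm([
  {"offset": [0,0.1,3],"rot": [0,0,0],"gripper": 8.5},
  {"offset": [0,0.1,7],"rot": [0,0,0],"gripper": 8.5},
  {"offset": [0,0.1,11],"rot": [0,0,0],"gripper": 8.5},
  {"offset": [0,0.1,14],"rot": [0,0,0],"gripper": 8.5},
  {"offset": [0,0.1,16],"rot": [0,0,0],"gripper": 8.5},
  {"offset": [0,0.1,16.5],"rot": [0,0,0],"gripper": 8.5},
  {"offset": [0,0.1,16.5],"rot": [0,0,0],"gripper": 7.5},
  {"offset": [0,0.1,16.5],"rot": [0,0,0],"gripper": 6.5},
  {"offset": [0,0.1,16.5],"rot": [0,0,0],"gripper": 5.5},
  {"offset": [0,0.1,16.5],"rot": [0,0,0],"gripper": 5.5},
  {"offset": [0,0.1,16.5],"rot": [0,0,0],"gripper": 5.5},
  {"offset": [0,0.1,16.5],"rot": [0,0,0],"gripper": 5.5},
])

```text
time_s: 12.25
eef_pos: [666.6, 97.7, 87.6]
ee_rot: [0.001, 0.707, 0.707, 0.001]
force: [-1.5, -0.8, 6.7]
grip_width: 0.697
grip_force: 44.0
```

step_arm([
  {"offset": [0,0,-1.5],"rot": [0,0,0],"gripper": 5.5},
  {"offset": [0,0,-4],"rot": [0,0,0],"gripper": 5.5},
  {"offset": [0,0,-8],"rot": [0,0,0],"gripper": 5.5},
  {"offset": [0,-1,-11],"rot": [0,0,0],"gripper": 5.5},
  {"offset": [0,-4.5,-11],"rot": [0,0,0],"gripper": 5.5},
  {"offset": [-0.3,-9,-11],"rot": [0,0,0],"gripper": 5.5},
  {"offset": [-0.5,-13,-11],"rot": [0,0,0],"gripper": 5.5},
  {"offset": [-0.8,-16,-10],"rot": [0,0,0],"gripper": 5.5},
  {"offset": [-0.8,-17.5,-7],"rot": [0,0,0],"gripper": 5.5},
  {"offset": [-0.8,-17.5,-4.5],"rot": [0,0,0],"gripper": 5.5},
  {"offset": [-0.8,-17.5,-3],"rot": [0,0,0],"gripper": 5.5},
  {"offset": [-0.8,-17.5,-3],"rot": [0,0,0],"gripper": 5.5},
])

```text
time_s: 13.45
eef_pos: [490.3, 89.9, 115.0]
ee_rot: [-0.001, 0.707, 0.707, -0.001]
force: [0.7, 0.0, -1.7]
grip_width: 0.691
grip_force: 43.6
```

step_arm([
  {"offset": [0,0,0.5],"rot": [0,0,0],"gripper": 5.5},
  {"offset": [0,0,0.8],"rot": [0,0,0],"gripper": 5.5},
  {"offset": [0,0,1.0],"rot": [0,0,0],"gripper": 5.5},
  {"offset": [0,0,1.1],"rot": [0,0,0],"gripper": 5.5},
  {"offset": [0,0,1.2],"rot": [0,0,0],"gripper": 5.5},
  {"offset": [0,0,1.2],"rot": [0,0,0],"gripper": 5.5},
])

```text
time_s: 14.05
eef_pos: [491.1, 89.9, 103.6]
ee_rot: [0.0, 0.707, 0.707, 0.0]
force: [-0.2, 0.4, -0.5]
grip_width: 0.699
grip_force: 43.7
```

step_arm([
  {"offset": [0,0,0.1],"rot": [0,0,0],"gripper": 5.5},
  {"offset": [0,0,0.1],"rot": [0,0,0],"gripper": 5.5},
  {"offset": [0,0,0.1],"rot": [0,0,0],"gripper": 6.2},
  {"offset": [0,0,0.1],"rot": [0,0,0],"gripper": 7},
  {"offset": [0,0,0.1],"rot": [0,0,0],"gripper": 8.5},
  {"offset": [0,0,0.1],"rot": [0,0,0],"gripper": 8.5},
  {"offset": [0,0,-2],"rot": [0,0,0],"gripper": 8.5},
  {"offset": [0,0,-6],"rot": [0,0,0],"gripper": 8.5},
  {"offset": [0,0,-10],"rot": [0,0,0],"gripper": 8.5},
  {"offset": [2,0.5,-13.5],"rot": [0,0,0],"gripper": 8.5},
  {"offset": [6,1.5,-14.5],"rot": [0,0,0],"gripper": 8.5},
  {"offset": [10,2.5,-14.5],"rot": [0,0,0],"gripper": 8.5},
])

```text
time_s: 15.25
eef_pos: [516.7, 191.0, 250.7]
ee_rot: [0.001, 0.707, 0.707, 0.002]
force: [1.0, -0.5, -0.1]
grip_width: 0.996
grip_force: 0.0
```

step_arm([
  {"offset": [4,1,0],"rot": [0,0,0],"gripper": 8.5},
  {"offset": [8,2,0],"rot": [0,0,0],"gripper": 8.5},
  {"offset": [12,3,0],"rot": [0,0,0],"gripper": 8.5},
  {"offset": [15.5,4,0],"rot": [0,0,0],"gripper": 8.5},
  {"offset": [16.9,4.8,0],"rot": [0,0,0],"gripper": 8.5},
  {"offset": [16.9,4.8,0],"rot": [0,0,0],"gripper": 8.5},
  {"offset": [16.9,4.8,0],"rot": [0,0,0],"gripper": 8.5},
])

```text
time_s: 15.95
eef_pos: [563.7, 358.5, 247.9]
ee_rot: [-0.0, 0.707, 0.707, -0.0]
force: [-0.9, -0.6, 0.4]
grip_width: 0.998
grip_force: 0.0
```

Run:
```python
from h import *
s,c,W=wristW(); print(s["eef_pos"]); jars(c,W)
c=capture("top"); W=world(c); jars(c,W,78,93);save(c,"top1")
```

```text
[563.69505542 358.46080202 247.90208528]
[ 290  165   66   65 3228] [564.4 359.1  31.4] [564.4 361.   68.1] [ 42.  59. 125.]
[   6    0   99   43 2113] [1062.6  724.9  141.6] [1049.8  735.4   90.9] [155. 130. 101.]
[435   3  25  23 337] [1060.8 -362.1   34.1] [1061.8 -362.6   81.3] [ 80.  88. 110.]
[180  37  69  13 314] [974.8 288.9  95.3] [978.3 289.1  85.4] [132.  66.  58.]
[374  84  30  30 667] [ 819.1 -191.1   40.6] [ 819.3 -191.    84.7] [179. 176. 174.]
[339 206  23  23 401] [492.9 -79.4  31. ] [492.4 -78.9  84.6] [ 75. 112. 176.]
[371 206  23  23 407] [ 493.4 -166.6   31.4] [ 493.6 -166.3   84.6] [141. 176. 207.]
[276 208  23  23 404] [489.9  90.   30.8] [490.3  89.7  84.7] [25. 29. 44.]
```

View pics/top1.png

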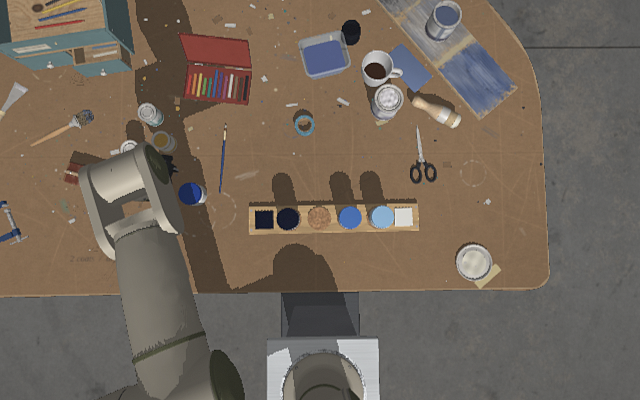

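The three jars stand centred within about 1–2 mm: navy (288,219), sky (350,217), pale (382,217). Pad 2 at (319,217) is free for the mid jar.

step_arm([
  {"offset": [0.1,0.1,3],"rot": [0,0,0],"gripper": 8.5},
  {"offset": [0.1,0.1,7],"rot": [0,0,0],"gripper": 8.5},
  {"offset": [0.1,0.1,11],"rot": [0,0,0],"gripper": 8.5},
  {"offset": [0.1,0.1,14],"rot": [0,0,0],"gripper": 8.5},
  {"offset": [0.1,0.1,15.8],"rot": [0,0,0],"gripper": 8.5},
  {"offset": [0.1,0.1,16.3],"rot": [0,0,0],"gripper": 8.5},
  {"offset": [0.1,0.1,16.3],"rot": [0,0,0],"gripper": 7.5},
  {"offset": [0.1,0.1,16.3],"rot": [0,0,0],"gripper": 6.5},
  {"offset": [0.1,0.1,16.3],"rot": [0,0,0],"gripper": 5.5},
  {"offset": [0.1,0.1,16.3],"rot": [0,0,0],"gripper": 5.5},
  {"offset": [0.1,0.1,16.3],"rot": [0,0,0],"gripper": 5.5},
  {"offset": [0.1,0.1,16.3],"rot": [0,0,0],"gripper": 5.5},
])

```text
time_s: 17.25
eef_pos: [565.4, 360.0, 87.5]
ee_rot: [0.001, 0.707, 0.707, 0.001]
force: [-1.8, -1.9, 6.3]
grip_width: 0.691
grip_force: 43.8
```

step_arm([
  {"offset": [0,0,-1.5],"rot": [0,0,0],"gripper": 5.5},
  {"offset": [0,0,-4],"rot": [0,0,0],"gripper": 5.5},
  {"offset": [0,0,-8],"rot": [0,0,0],"gripper": 5.5},
  {"offset": [-1,0,-12],"rot": [0,0,0],"gripper": 5.5},
  {"offset": [-4,-0.5,-15],"rot": [0,0,0],"gripper": 5.5},
  {"offset": [-8,-1.5,-16],"rot": [0,0,0],"gripper": 5.5},
  {"offset": [-12,-2.5,-16],"rot": [0,0,0],"gripper": 5.5},
  {"offset": [-16,-3.5,-16],"rot": [0,0,0],"gripper": 5.5},
  {"offset": [-20,-4.5,-16],"rot": [0,0,0],"gripper": 5.5},
  {"offset": [-24,-5.5,-16],"rot": [0,0,0],"gripper": 5.5},
  {"offset": [-28,-6.5,-16],"rot": [0,0,0],"gripper": 5.5},
  {"offset": [-32,-7.3,-16],"rot": [0,0,0],"gripper": 5.5},
])

```text
time_s: 18.45
eef_pos: [491.1, 38.5, 246.7]
ee_rot: [0.001, 0.707, 0.707, 0.001]
force: [0.9, -0.4, -2.3]
grip_width: 0.69
grip_force: 43.9
```

step_arm([
  {"offset": [-2.5,0,0],"rot": [0,0,0],"gripper": 5.5},
  {"offset": [-3.5,0,0],"rot": [0,0,0],"gripper": 5.5},
  {"offset": [-3.5,0,0],"rot": [0,0,0],"gripper": 5.5},
])

```text
time_s: 18.75
eef_pos: [492.0, 4.2, 246.2]
ee_rot: [0.001, 0.708, 0.707, 0.0]
force: [0.5, 0.5, -2.4]
grip_width: 0.685
grip_force: 43.9
```

step_arm([
  {"offset": [0,0,3],"rot": [0,0,0],"gripper": 5.5},
  {"offset": [0,0,6],"rot": [0,0,0],"gripper": 5.5},
  {"offset": [0,0,9],"rot": [0,0,0],"gripper": 5.5},
  {"offset": [0,0,11],"rot": [0,0,0],"gripper": 5.5},
  {"offset": [0,0,12.5],"rot": [0,0,0],"gripper": 5.5},
  {"offset": [0,0,13.3],"rot": [0,0,0],"gripper": 5.5},
  {"offset": [0,0,13.8],"rot": [0,0,0],"gripper": 5.5},
  {"offset": [0,0,14.0],"rot": [0,0,0],"gripper": 5.5},
  {"offset": [0,0,14.1],"rot": [0,0,0],"gripper": 5.5},
  {"offset": [0,0,14.2],"rot": [0,0,0],"gripper": 5.5},
  {"offset": [0,0,14.2],"rot": [0,0,0],"gripper": 5.5},
])

```text
time_s: 19.85
eef_pos: [492.1, 4.9, 103.7]
ee_rot: [0.0, 0.707, 0.707, 0.0]
force: [-0.5, -0.4, -1.3]
grip_width: 0.689
grip_force: 43.9
```

step_arm([
  {"offset": [0,0,0.1],"rot": [0,0,0],"gripper": 5.5},
  {"offset": [0,0,0.1],"rot": [0,0,0],"gripper": 5.5},
  {"offset": [0,0,0.15],"rot": [0,0,0],"gripper": 5.5},
  {"offset": [0,0,0.15],"rot": [0,0,0],"gripper": 5.5},
])

```text
time_s: 20.25
eef_pos: [492.2, 4.8, 103.4]
ee_rot: [0.0, 0.707, 0.707, 0.0]
force: [-4.9, 0.3, 14.7]
grip_width: 0.693
grip_force: 45.9
```

Firm contact. Releasing, rising and swinging clear for a final look.

step_arm([
  {"offset": [0,0,0.05],"rot": [0,0,0],"gripper": 5.5},
  {"offset": [0,0,0.05],"rot": [0,0,0],"gripper": 6.2},
  {"offset": [0,0,0.05],"rot": [0,0,0],"gripper": 7},
  {"offset": [0,0,0.05],"rot": [0,0,0],"gripper": 8.5},
  {"offset": [0,0,0.05],"rot": [0,0,0],"gripper": 8.5},
  {"offset": [0,0,-2],"rot": [0,0,0],"gripper": 8.5},
  {"offset": [0,0,-6],"rot": [0,0,0],"gripper": 8.5},
  {"offset": [0,0,-10],"rot": [0,0,0],"gripper": 8.5},
  {"offset": [0,0,-14],"rot": [0,0,0],"gripper": 8.5},
  {"offset": [4,0,-16],"rot": [0,0,0],"gripper": 8.5},
  {"offset": [8,0,-16],"rot": [0,0,0],"gripper": 8.5},
  {"offset": [12,0,-16],"rot": [0,0,0],"gripper": 8.5},
])

```text
time_s: 21.45
eef_pos: [491.9, 126.2, 262.6]
ee_rot: [0.001, 0.707, 0.707, 0.001]
force: [1.1, 0.1, -0.6]
grip_width: 0.993
grip_force: 0.0
```

step_arm([
  {"offset": [4,0,0],"rot": [0,0,0],"gripper": 8.5},
  {"offset": [8,0,0],"rot": [0,0,0],"gripper": 8.5},
  {"offset": [12,0,0],"rot": [0,0,0],"gripper": 8.5},
  {"offset": [16,0,0],"rot": [0,0,0],"gripper": 8.5},
  {"offset": [20,0,0],"rot": [0,0,0],"gripper": 8.5},
  {"offset": [20,0,0],"rot": [0,0,0],"gripper": 8.5},
  {"offset": [20,0,0],"rot": [0,0,0],"gripper": 8.5},
])

```text
time_s: 22.15
eef_pos: [491.6, 325.2, 261.4]
ee_rot: [-0.0, 0.707, 0.708, -0.0]
force: [0.5, 0.0, -0.4]
grip_width: 0.996
grip_force: 0.0
```

Run:
```python
from h import *
c=capture("top"); jars(c,world(c),78,93);save(c,"top2"); s=sense(); print(s["force"],s["time_s"],abs(s["dq"]).max())
```

```text
[   6    0   99   43 2100] [1061.3  725.4  140.9] [1049.6  735.2   90.9] [156. 131. 102.]
[435   3  25  23 337] [1060.2 -361.7   34.1] [1062.2 -362.8   81.3] [ 81.  89. 111.]
[180  37  69  14 310] [975.8 288.7  95. ] [978.2 289.5  85.7] [133.  66.  58.]
[374  84  30  29 667] [ 819.7 -190.7   40.6] [ 819.5 -191.    84.8] [180. 177. 175.]
[308 207  23  23 400] [492.2   4.1  30.9] [492.7   3.9  84.6] [ 46.  69. 139.]
[339 206  23  23 404] [492.9 -79.2  30.7] [492.7 -78.8  84.6] [ 75. 113. 177.]
[371 206  23  23 403] [ 493.4 -166.5   31.1] [ 493.5 -166.5   84.6] [142. 177. 208.]
[276 208  24  23 402] [490.4  89.8  31.1] [490.5  89.7  84.7] [26. 29. 44.]
[-0.91326069  0.31051645  0.39028825] 22.2 0.020969592133422244
```

View pics/top2.png

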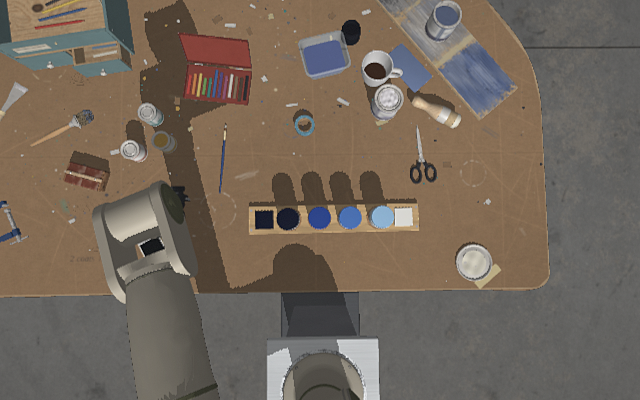

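All four jars stand level, lid tops at about 84.6 mm, within about 2 mm of the pad centres. From left to right at (288–382,217) they run navy, mid, sky, pale, with pale next to the white swatch.

```bash
python3 -c "
from rig import *
print(finish_job())"
```

```text
the job is handed in; nothing more can be done
None
```

The job is handed in: all four jars stand upright and released within about 2 mm of their pad centres by the last camera check, palest beside the white swatch to darkest beside the navy one; the verdict itself wasn't shown.

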